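# Hold back the polisher's jockey arm

## Task

I am about to slip a new belt on the pivot polisher, but the nickel pendulum bob has been left standing on its base plate, in the way of the jockey arm. Lift the bob out and stand it upright in the wooden parts tray without dropping it, then take the jockey arm by its round wooden grip, swing it over against its spring all the way to its stop and keep holding it there by the grip; you finish while still holding it. Leave the maple case, the escapement wheel and the tweezers stand where they are.

Things in the scene. Friction and masses are not known exactly. Their poses are not given: they have to be found in the camera images.
- drive: pivot polisher, fixed, on a grey base plate 12 mm thick, belt off. Origin on the desk under the jockey pivot, z up. x along the shafts: plate -140 to +75 mm, motor and spindle head (151 mm high) at x < 0, y > 15. y in the belt plane: plate -135 to +160; motor pulley (dia 28) at y 50, z 45, spindle pulley (dia 56) at y 115, z 125, both near x = 0. At y < -60 the plate holds only the bob.
- jockey_pivot (a point): centre of the jockey arm's spring barrel (34 mm in diameter), at (0, 0, 45) mm of the drive; the arm turns about the drive's x axis through this point. A thin steel hanger plate carries it on the -x side; the hanger's ear at negative y has the rubber buffer that is the arm's stop.
- jockey (a joint): angle of the sprung jockey arm. 0 = at rest, leaning 45 degrees from vertical to the drive's +y; it grows as the arm swings up over the top and down to -y, to the stop at 2.094 rad, where it leans 75 degrees from vertical to -y. The spring always pulls it back to 0 (about 5 N at the grip at rest, 8 N at the stop); let go, it flies back. A bob left on the plate stops it short.
- grip (a point): the jockey arm's round beech grip, 16 mm in diameter, beside the black idler pulley (dia 36) at the arm's end, sticking out to the drive's +x, axis parallel to the drive's x, 85 mm from the pivot axis. Origin on its axis, 40 mm to +x of the belt plane; free from 28 mm to -x of the origin (arm) to 22 mm to +x. At rest at (40, 60, 105) mm of the drive; it turns with the arm.
- grip_at_stop (a point): fixed point at (40, -82, 67) mm of the drive: where the grip's origin is when the arm is at its stop. The grip gets there on an arc of 85 mm radius about the pivot, over the top.
- bob: the nickel pendulum bob, a solid upright cylinder 38 mm in diameter and 46 mm high, with a short cone and a boss 14 mm in diameter on top, 62 mm high in all, 0.25 to 0.5 kg. Origin at the centre of its underside, z up its axis. It starts standing on the drive's base plate (12 mm above the desk), under where the arm comes down.
- tray: a low walnut parts tray lined with cork, 130 mm (its x) by 170 mm (its y), fixed to the desk; rim 16 mm high, walls 5 mm, inner floor 5 mm above the desk. Origin at the centre of its underside.
- maple_case: a metronome's maple pyramid case, base 118 mm square, 211 mm high, standing at the left back; origin at the centre of its underside. To be left alone.
- escape_wheel: a brass escapement wheel lying flat, 50 mm across, with its arbor standing up to 20 mm; origin at the centre of its underside. To be left alone.
- tweezers_stand: a steel stand with three upright tweezers, base 50 x 90 mm, 125 mm high; origin at the centre of its underside. To be left alone.

How it is judged:
By the outcome, as a careful person would: the job done as asked, in the order asked, and still so for the second after the job is handed in, while the arm keeps its last pose, push and grip.
It also fails if it takes over 64 s, if anything falls off the work surface, if the arm or the gripper's body presses on something with over 40 N, if the wrist force passes 120 N, or if a joint passes its speed limit or range.

## Robot

A 6-joint arm with a two-finger parallel gripper is mounted at the origin on the work surface. World frame = base frame: x ahead of the robot, y to its left, z up, the work surface at z = 0. Lengths are in mm, angles in rad, forces in N, time in s.
With the tool pointing down it reaches from about 325 to 750 mm from the base axis. Payload 7.6 kg.
Tool frame: the origin (TCP) lies on the centre line of the jaws, within the pads' length; the fingertips stand 25 mm ahead of it and the grasp point (between the pads) lies 6 mm ahead of it; z points along the fingers, y is the line along which they close (so a half turn about z gives the same grasp; the last joint's range is limited). The gripper opens to 85 mm and grips with 20 to 120 N. Pads are 22 mm wide; open, the fingers measure 114 mm over their backs; the gripper's body (76 mm by 85 mm) begins 54 mm behind the grasp point. The pads swing forward as they close: fully open they stand 13 mm farther back than shut.
Start: joints at [-1.313, 0.052, 1.401, -0, 1.689, -0.07], TCP at [169.054, -497.055, 256.323] pointing down, gripper open.
Joint ranges: [-2.9, 2.9], [-0.91, 2.17], [0.12, 2.37], [-1.06, 4.2], [0.26, 2.73], [-2.93, 2.93]. Speed limits (rad/s): [2.57, 2.57, 3.01, 3.14, 3.14, 3.14].

## Interface

Orientations are given as a unit quaternion [x, y, z, w].
In Python, from station import manip, cams, observe gives the robot as it stands (manip), with the cameras (cams) and the readings as plain functions.
- The arm moves only by the tool pendant, called after ">>>" by a JSON object that holds its "method" and its "body". Schema: {"type":"object","properties":{"increments":{"type":"object","properties":{"tx":{"type":"array","items":{"type":"number"},"minItems":1,"maxItems":8},"ty":{"type":"array","items":{"type":"number"},"minItems":1,"maxItems":8},"tz":{"type":"array","items":{"type":"number"},"minItems":1,"maxItems":8},"ax":{"type":"array","items":{"type":"number"},"minItems":1,"maxItems":8},"ay":{"type":"array","items":{"type":"number"},"minItems":1,"maxItems":8},"az":{"type":"array","items":{"type":"number"},"minItems":1,"maxItems":8}},"additionalProperties":false,"required":["tx","ty","tz","ax","ay","az"]},"finger_gap":{"type":"number"},"only":{"type":"string"},"quiet":{"type":"boolean"},"lines":{"type":"string"}},"required":["increments"],"additionalProperties":false}. increments is an object with one list for each field, all of the same length, 1 to 8, a row being the entries at one place: tx, ty, tz (the shift in fractions of the full range, 1 being 75 cm), ax, ay, az (a rotation vector in parts of the range, where 1.0 means pi rad); each row is the pose to reach, as a shift and turn from the pose commanded when the call began, along the tool's axes at that moment; what a row does not reach only later rows make up. A row lasts 1/8 s, in which the tool goes at most 62.5 mm and 0.188 rad, less where a joint would pass 70% of its speed; a pose out of reach is approached as far as the arm can. finger_gap is the opening from 0.0 (shut) to 1.0 (fully open), set as the call begins (left out keeps the last). The fingers move at their own pace and stop on an object; the grip force is fixed at half the most. Time passes only in rows, so rows that do not move let the fingers close. The tool returns the time, the measured TCP pose, the force, the opening and the grip force at its end. only (a regular expression) keeps the lines of the reply that match it, lines (a string "A,B") keeps lines A to B, and quiet returns only ok. No shift or turn number may pass 1 either way. Input that does not fit is refused with a message, and nothing moves.
- observe(): the state, without advancing time (a new reading comes with each control period).
- cams.snapshot(name): name is "side" or "top" or "wrist"; returns a dict with "pixels" (400x640x3 uint8, red, green, blue), "vfov" (degrees; the focal length in pixels is half the picture's height over the tangent of half this angle, whatever the lens; pixels are square), "cx", "cy" (the principal point, pixels), "rvec" (rotation vector, rad) and "tvec" (3), from world to camera coordinates, as OpenCV has them; the wrist camera has in their place "T_tool_cam" (4x4, takes a point from camera to tool coordinates, whose origin is the TCP and whose axes are the flange's). Camera axes: x right, y down, z forward; pixel columns grow to the right and rows downward; lengths in mm; the calibration is good to about 2 mm. A picture is of the moment at which its call begins: read the wrist's pose just before it. There is no depth.
- manip.sign_off(): hands the job in; it is judged then, once.
The state is a dict: "t": time; "q": joint angles; "joint_vel": joint speeds; "joint_torque": joint torques, N m; "tcp_pos": TCP position; "orientation": TCP orientation; "wrist_force": force on the tool from outside, world axes, zero at the start; "wrist_torque": the same for the moment, N m; "width": opening from 0.0 (shut) to 1.0 (fully open); "gripper_force": force on a finger pad.
Only numpy, scipy, OpenCV 4.12 (cv2) and the standard library are available. Lean on these libraries where they do the work, as an engineer would, in place of code of your own. Each camera call takes 0.05 s, during which the arm holds its last target. There are 200 camera calls.

## Working session

There is one attempt and no reset: what is moved stays moved. The work goes in short steps, Python scripts to look and compute and a tool call to move; the robot and the scene stay as the last step left them, time stands still between calls to the robot, and variables do not carry over. Pictures are saved under pics/ and viewed, at most 10 in all, crops included, and the job is handed in when it is done.

```bash
ls; mkdir -p pics; python3 - <<'E'
from station import manip, cams, observe
import cv2
print(observe())
for n in ("side","top"):
    s=cams.snapshot(n); cv2.imwrite(f"pics/{n}0.png",s["pixels"][:,:,::-1]); print(n,{k:v for k,v in s.items() if k!="pixels"})
E
```

```text
pics
station.py
{'t': 0.0, 'q': array([-1.31332469e+00,  5.28242968e-02,  1.40175200e+00, -1.30010810e-05,
        1.68861413e+00, -7.03130469e-02]), 'joint_vel': array([ 2.20077150e-04, -2.09158252e-04,  4.48912010e-05,  7.42893461e-04,
       -4.76244239e-04, -3.68289604e-04]), 'joint_torque': array([-5.69580948e-05, -3.81668615e+01, -3.60187089e+01, -8.29628470e-05,
        6.15786033e-03, -1.02969307e-05]), 'tcp_pos': array([ 168.96410602, -496.77832321,  255.46516081]), 'orientation': array([ 9.86599495e-01,  1.63158816e-01, -8.10778560e-05, -7.94786204e-04]), 'wrist_force': array([-0.85868619,  0.57383706,  0.33277924]), 'wrist_torque': array([ 0.02119059,  0.0295351 , -0.04905234]), 'gripper_force': 0.0, 'width': 1.0013565217609903}
side {'vfov': 54.73031156758971, 'cx': 314.9190745624817, 'cy': 201.45389895007196, 'rvec': array([ 0.77842271, -2.35093364,  1.31473129]), 'tvec': array([452.84034798, 229.11434996, 719.38922906])}
top {'vfov': 48.5653521907441, 'cx': 321.57890277095896, 'cy': 201.5630029843884, 'rvec': array([ 2.08672531, -2.15280644,  0.18559716]), 'tvec': array([  44.89783344,  568.30153384, 1035.73916939])}
```

View pics/side0.png

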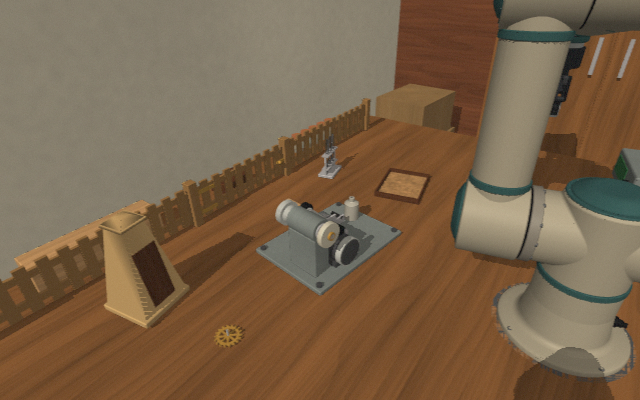

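View pics/top0.png

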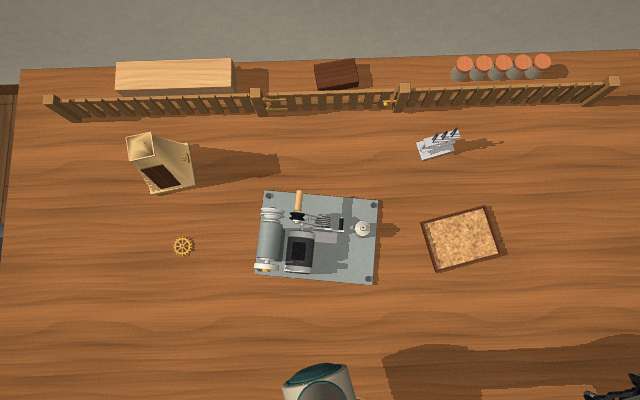

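The side view shows the drive with the bob (352,208) and the tray (404,185). In the top view the plate corners are near (264,190), (382,200), (375,285) and (253,275), the bob is at (362,228), the grip at (298,200), and the tray spans (420..507, 207..272). I'll enlarge the top view for exact pixels.

```bash
python3 - <<'E'
import cv2
i=cv2.imread("pics/top0.png")
c=cv2.resize(i[180:300,245:405],None,fx=5,fy=5,interpolation=cv2.INTER_CUBIC)
cv2.imwrite("pics/c1.png",c)
E
```

```text
(no output)
```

View pics/c1.png

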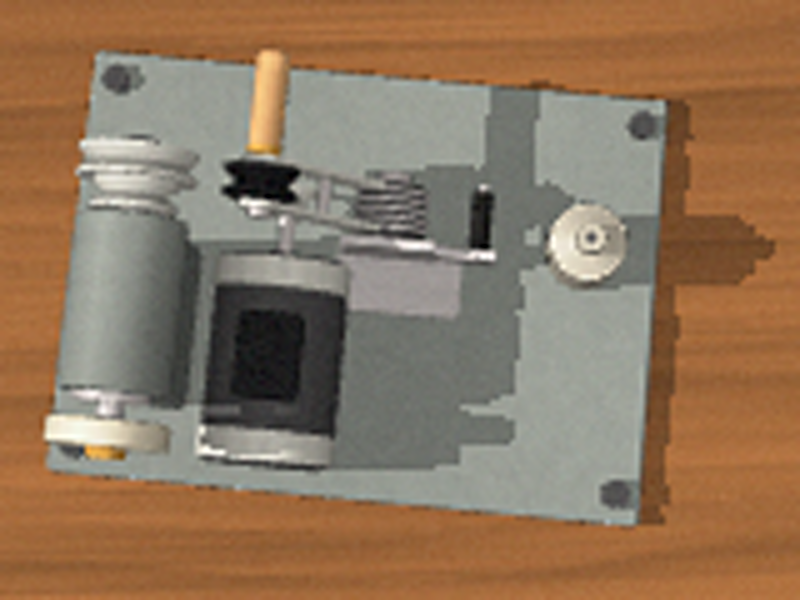

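The crop shows plate corners at (97,52), (667,100), (637,524) and (47,470), the bob's boss at (593,238) and the grip from (270,52) to (263,152), all in crop pixels (÷5, + (245,180)).

```bash
cat > h.py <<'E'
import numpy as np, cv2, json
from station import manip, cams, observe
from scipy.spatial.transform import Rotation as R
def K(s):
    f=s["pixels"].shape[0]/2/np.tan(np.radians(s["vfov"]/2)); return np.array([[f,0,s["cx"]],[0,f,s["cy"]],[0,0,1]])
def onz(s,uv,z):
    Rm=cv2.Rodrigues(s["rvec"])[0]; c=-Rm.T@s["tvec"]; d=Rm.T@np.linalg.inv(K(s))@[*uv,1]
    return c+d*(z-c[2])/d[2]
def proj(s,p): return cv2.projectPoints(np.float64(p).reshape(-1,3),s["rvec"],s["tvec"],K(s),None)[0][:,0]
def fit(P,W):  # 2D rigid
    P,W=np.array(P,float),np.array(W)[:,:2]; a,b=P-P.mean(0),W-W.mean(0)
    th=np.arctan2((a[:,0]*b[:,1]-a[:,1]*b[:,0]).sum(),(a*b).sum()); c,s=np.cos(th),np.sin(th)
    t=W.mean(0)-np.array([[c,-s],[s,c]])@P.mean(0); r=W-(P@np.array([[c,-s],[s,c]]).T+t)
    return th,t,r
def tool(target):  # shift in tool axes to a world TCP, from the measured pose
    o=observe(); return R.from_quat(o["orientation"]).inv().apply(np.array(target)-o["tcp_pos"])
E
python3 - <<'E'
from h import *
s=cams.snapshot("top"); px=lambda u,v:(u/5+245,v/5+180)
P=[(75,160),(75,-135),(-140,-135),(-140,160)]
th,t,r=fit(P,[onz(s,px(*u),12) for u in [(97,52),(667,100),(637,524),(47,470)]]); print("drive",th,t,r.round(1).tolist())
c,n=np.cos(th),np.sin(th)
D=lambda p:np.array([c*p[0]-n*p[1]+t[0],n*p[0]+c*p[1]+t[1],p[2]])
b=onz(s,px(593,238),74); print("bob",b,"drive coords",[c*(b[0]-t[0])+n*(b[1]-t[1]),-n*(b[0]-t[0])+c*(b[1]-t[1])])
for n_,p in [("grip",(40,60,105)),("top",(40,0,130)),("stop",(40,-82,67)),("pivot",(0,0,45))]: print(n_,D(p).round(1),((proj(s,D(p))-[245,180])*5).round())
i=s["pixels"]; hsv=cv2.cvtColor(i,cv2.COLOR_RGB2HSV)
W=[onz(s,u,16) for u in [(421,222),(487,206),(507,253),(439,272)]]
th2,t2,r2=fit([(65,85),(65,-85),(-65,-85),(-65,85)],W); print("tray",th2,t2,r2.round(1).tolist())
s2=cams.snapshot("side"); print(proj(s2,b).round(), proj(s2,[*t2,5]).round(), proj(s2,D((75,-135,12))),proj(s2,D((-140,-135,12))))
E
```

```text
drive -0.12042968217167446 [518.79032173  24.70694744] [[-1.5, -1.3], [-0.6, 1.0], [1.3, 1.3], [0.9, -1.0]]
bob [499.27754992 -70.9918782   74.        ] drive coords [np.float64(-7.874301909021323), np.float64(-97.34992995660022)]
grip [565.7  79.5 105. ] [[270.  99.]]
top [558.5  19.9 130. ] [[397. 100.]]
stop [548.6 -61.5  67. ] [[567. 139.]]
pivot [518.8  24.7  45. ] [[391. 212.]]
tray 0.24613033172447696 [ 472.61387543 -323.23238097] [[1.1, 4.4], [-4.9, 0.4], [1.8, -5.5], [2.0, 0.8]]
[[353. 197.]] [[404. 184.]] [[338.29273233 200.5440893 ]] [[402.78075921 230.07747689]]
```

Checks: the plate fit residuals are about 1.5 mm, the bob is at drive (-8,-97) on the plate, and the predicted grip pixel matches. I'll move over the bob and turn so the jaws close along the drive's x, clear of the buffer.

The rows are not in the units I measure in: shifts go in shares of 75 cm and turns go in shares of pi rad. I convert before sending: 360 mm / 750 = 0.48, -238 mm / 750 = -0.3173, -0.9 rad / 3.1416 = -0.2865.

>>> {"method": "pendant", "body": {"increments": {"tx":[0.06, 0.12, 0.18, 0.24, 0.3, 0.36, 0.42, 0.48], "ty":[-0.04, -0.08, -0.1187, -0.1587, -0.1987, -0.2373, -0.2773, -0.3173], "tz":[0, 0, 0, 0, 0, 0, 0, 0], "ax":[0, 0, 0, 0, 0, 0, 0, 0], "ay":[0, 0, 0, 0, 0, 0, 0, 0], "az":[-0.035, -0.07, -0.1082, -0.1432, -0.1783, -0.2133, -0.2515, -0.2865]}, "finger_gap": 1.0}}

```text
t: 1.2
tcp_pos: [434.0, -154.2, 256.3]
orientation: [0.816, 0.578, 0.0, 0.0]
wrist_force: [0.3, -0.9, -0.8]
width: 1.001
gripper_force: 0.0
```

```bash
cat > n.py <<'E'
import sys
from h import *
T=[float(a) for a in sys.argv[1:4]]; yaw=float(sys.argv[4])  # yaw: wanted world angle of tool y
o=observe(); r=R.from_quat(o["orientation"]); print("shift",tool(T).round(1),"ty",r.apply([0,1,0]).round(3),"tz",r.apply([0,0,1]).round(3))
y=r.apply([0,1,0]); d=yaw-np.arctan2(y[1],y[0]); d=(d+np.pi/2)%np.pi-np.pi/2
print("rz",round(-d,3),"q",o["q"].round(2),"t",o["t"],"F",o["wrist_force"].round(1))
E
python3 n.py 499 -71 200 -0.12
```

```text
shift [100.1  33.5  56.3] ty [ 0.943 -0.333  0.   ] tz [ 0. -0. -1.]
rz -0.219 q [-0.42 -0.13  1.58 -0.    1.69 -0.08] t 1.2 F [ 0.3 -0.9 -0.8]
```

To row units: 100 mm / 750 = 0.1333, 80 mm / 750 = 0.1067, -0.219 rad / 3.1416 = -0.0697.

>>> {"method": "pendant", "body": {"increments": {"tx":[0.0533, 0.1067, 0.1333, 0.1333, 0.1333], "ty":[0.0187, 0.036, 0.0447, 0.0447, 0.0447], "tz":[0.0267, 0.0533, 0.0747, 0.0747, 0.0747], "ax":[0, 0, 0, 0, 0], "ay":[0, 0, 0, 0, 0], "az":[-0.035, -0.0697, -0.0697, -0.0697, -0.0697]}}}

```text
t: 1.82
tcp_pos: [498.3, -73.4, 200.9]
orientation: [0.75, 0.662, 0.0, 0.0]
wrist_force: [-0.5, 0.3, 0.2]
width: 1.002
gripper_force: 0.0
```

```bash
python3 n.py 499 -71 46 -0.12; python3 - <<'E'
from h import *
s=cams.snapshot("wrist"); cv2.imwrite("pics/w1.png",s["pixels"][:,:,::-1]); T=s["T_tool_cam"]; o=observe()
r=R.from_quat(o["orientation"])
pw=np.array([499.3,-71,74]); pt=r.inv().apply(pw-o["tcp_pos"]); pc=np.linalg.inv(T)@[*pt,1]; u=K(s)@(pc[:3]/pc[2]); print(u,T.round(2))
E
```

```text
shift [  2.6   0.3 154.9] ty [ 0.992 -0.124  0.001] tz [ 0. -0. -1.]
rz -0.004 q [-0.22  0.02  1.55 -0.    1.58 -0.1 ] t 1.825 F [-0.5  0.3  0.2]
[316.1656276  195.82527309   1.        ] [[  -0.     -0.96   -0.29   74.2 ]
 [   1.     -0.     -0.      0.27]
 [  -0.     -0.29    0.96 -118.22]
 [   0.      0.      0.      1.  ]]
```

View pics/w1.png

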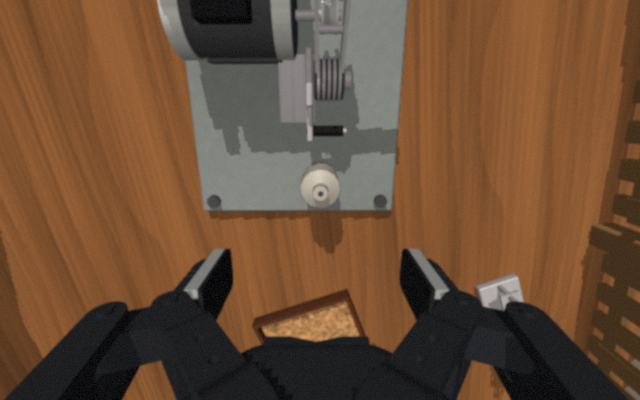

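The boss is at (320,192) against a predicted (316,196), so the two cameras agree within 3 mm. I'll take the midpoint and descend.

To row units: 156 mm / 750 = 0.208, 145 mm / 750 = 0.1933.

>>> {"method": "pendant", "body": {"increments": {"tx":[0.0053, 0.0053, 0.0053, 0.0053, 0.0053, 0.0053], "ty":[0.0027, 0.0027, 0.0027, 0.0027, 0.0027, 0.0027], "tz":[0.0533, 0.1067, 0.16, 0.1933, 0.208, 0.208], "ax":[0, 0, 0, 0, 0, 0], "ay":[0, 0, 0, 0, 0, 0], "az":[0, 0, 0, 0, 0, 0]}}}

```text
t: 2.62
tcp_pos: [501.0, -69.7, 44.7]
orientation: [0.75, 0.662, 0.0, 0.0]
wrist_force: [0.7, 0.3, -0.0]
width: 1.0
gripper_force: 0.0
```

>>> {"method": "pendant", "body": {"increments": {"tx":[0, 0, 0, 0, 0, 0, 0, 0], "ty":[0, 0, 0, 0, 0, 0, 0, 0], "tz":[0, 0, 0, 0, 0, 0, 0, 0], "ax":[0, 0, 0, 0, 0, 0, 0, 0], "ay":[0, 0, 0, 0, 0, 0, 0, 0], "az":[0, 0, 0, 0, 0, 0, 0, 0]}, "finger_gap": 0.0}}

```text
t: 3.62
tcp_pos: [501.7, -69.4, 45.5]
orientation: [0.75, 0.662, 0.001, 0.001]
wrist_force: [-1.2, -0.7, 6.1]
width: 0.428
gripper_force: 60.1
```

To row units: -100 mm / 750 = -0.1333, -90 mm / 750 = -0.12.

>>> {"method": "pendant", "body": {"increments": {"tx":[0, 0, 0, 0, 0, 0], "ty":[0, 0, 0, 0, 0, 0], "tz":[-0.0107, -0.04, -0.0867, -0.12, -0.1333, -0.1333], "ax":[0, 0, 0, 0, 0, 0], "ay":[0, 0, 0, 0, 0, 0], "az":[0, 0, 0, 0, 0, 0]}}}

```text
t: 4.38
tcp_pos: [500.8, -69.2, 144.1]
orientation: [0.75, 0.662, -0.0, -0.0]
wrist_force: [-0.2, -0.3, -4.6]
width: 0.432
gripper_force: 60.5
```

```bash
python3 n.py 473 -323 145 -1.325
```

```text
shift [-255.3    3.8   -0.9] ty [ 0.992 -0.124 -0.   ] tz [-0. -0. -1.]
rz 1.201 q [-0.21  0.06  1.62 -0.    1.46 -0.09] t 4.375 F [-0.2 -0.3 -4.6]
```

To row units: -255 mm / 750 = -0.34, -235 mm / 750 = -0.3133, 1.2 rad / 3.1416 = 0.382.

>>> {"method": "pendant", "body": {"increments": {"tx":[-0.0267, -0.0733, -0.12, -0.1733, -0.2267, -0.2733, -0.3133, -0.34], "ty":[0, 0.0013, 0.0013, 0.0027, 0.004, 0.004, 0.0053, 0.0053], "tz":[0, 0, 0, 0, 0, 0, 0, 0], "ax":[0, 0, 0, 0, 0, 0, 0, 0], "ay":[0, 0, 0, 0, 0, 0, 0, 0], "az":[0.0477, 0.0955, 0.1432, 0.191, 0.2387, 0.2865, 0.3342, 0.382]}}}

```text
t: 5.38
tcp_pos: [472.3, -323.6, 142.0]
orientation: [0.993, 0.12, -0.001, -0.001]
wrist_force: [0.4, -0.4, -2.8]
width: 0.432
gripper_force: 60.6
```

>>> {"method": "pendant", "body": {"increments": {"tx":[0, 0, 0], "ty":[0, 0, 0], "tz":[0, 0, 0], "ax":[0, 0, 0], "ay":[0, 0, 0], "az":[0, 0, 0]}}}

```text
t: 5.75
tcp_pos: [473.5, -321.8, 143.9]
orientation: [0.992, 0.124, -0.0, -0.0]
wrist_force: [0.5, -0.2, -3.3]
width: 0.432
gripper_force: 60.7
```

```bash
python3 n.py 473 -323 40 -1.325
python3 - <<'E'
from h import *
s=cams.snapshot("side"); t=cams.snapshot("top")
a=cv2.resize(s["pixels"][120:240,320:480],None,fx=3,fy=3,interpolation=2); b=cv2.resize(t["pixels"][180:300,390:550],None,fx=3,fy=3,interpolation=2)
cv2.imwrite("pics/m.png",np.vstack([a,b])[:,:,::-1][:600*2])
E
python3 -c "
import cv2,numpy as np;i=cv2.imread('pics/m.png');cv2.imwrite('pics/m2.png',cv2.resize(np.hstack([i[:360],i[360:]]),(800,300)))"
```

```text
shift [ -0.7   1.1 103.9] ty [ 0.247 -0.969 -0.001] tz [-0.001  0.001 -1.   ]
rz 0.003 q [-0.66  0.25  1.41  0.    1.48  0.66] t 5.75 F [ 0.5 -0.2 -3.3]
```

View pics/m2.png

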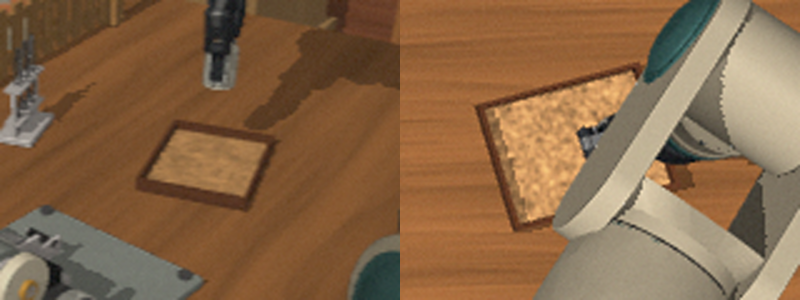

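The bob is in the jaws over the centre of the tray. Lowering it gently.

To row units: 103 mm / 750 = 0.1373, 101 mm / 750 = 0.1347.

>>> {"method": "pendant", "body": {"increments": {"tx":[0, 0, 0, 0, 0, 0, 0, 0], "ty":[0, 0, 0, 0, 0, 0, 0, 0], "tz":[0.04, 0.08, 0.1133, 0.128, 0.1347, 0.1373, 0.1373, 0.1373], "ax":[0, 0, 0, 0, 0, 0, 0, 0], "ay":[0, 0, 0, 0, 0, 0, 0, 0], "az":[0, 0, 0, 0, 0, 0, 0, 0]}}}

```text
t: 6.85
tcp_pos: [473.6, -323.0, 42.0]
orientation: [0.992, 0.123, 0.0, 0.0]
wrist_force: [0.4, -0.4, -3.3]
width: 0.431
gripper_force: 60.7
```

>>> {"method": "pendant", "body": {"increments": {"tx":[0, 0, 0, 0], "ty":[0, 0, 0, 0], "tz":[0.0013, 0.002, 0.0027, 0.0027], "ax":[0, 0, 0, 0], "ay":[0, 0, 0, 0], "az":[0, 0, 0, 0]}}}

```text
t: 7.35
tcp_pos: [473.3, -322.7, 39.3]
orientation: [0.992, 0.123, -0.0, 0.0]
wrist_force: [-0.7, -0.7, -3.4]
width: 0.426
gripper_force: 60.7
```

To row units: 1 mm / 750 = 0.0013, 0.5 mm / 750 = 0.0007.

>>> {"method": "pendant", "body": {"increments": {"tx":[0, 0, 0, 0], "ty":[0, 0, 0, 0], "tz":[0.0007, 0.0013, 0.0013, 0.0013], "ax":[0, 0, 0, 0], "ay":[0, 0, 0, 0], "az":[0, 0, 0, 0]}}}

```text
t: 7.85
tcp_pos: [473.4, -322.8, 38.5]
orientation: [0.992, 0.123, 0.0, 0.0]
wrist_force: [-1.2, 0.7, 0.4]
width: 0.432
gripper_force: 61.0
```

>>> {"method": "pendant", "body": {"increments": {"tx":[0, 0, 0], "ty":[0, 0, 0], "tz":[0.0005, 0.0009, 0.0009], "ax":[0, 0, 0], "ay":[0, 0, 0], "az":[0, 0, 0]}}}

```text
t: 8.22
tcp_pos: [473.4, -322.8, 38.5]
orientation: [0.992, 0.123, 0.0, 0.0]
wrist_force: [-4.3, 2.7, 6.3]
width: 0.431
gripper_force: 61.6
```

Contact is exactly at the expected height. Releasing and rising.

To row units: -0.7 mm / 750 = -0.0009.

>>> {"method": "pendant", "body": {"increments": {"tx":[0, 0, 0, 0, 0, 0, 0, 0], "ty":[0, 0, 0, 0, 0, 0, 0, 0], "tz":[-0.0009, -0.0009, -0.0009, -0.0009, -0.0009, -0.0009, -0.0009, -0.0009], "ax":[0, 0, 0, 0, 0, 0, 0, 0], "ay":[0, 0, 0, 0, 0, 0, 0, 0], "az":[0, 0, 0, 0, 0, 0, 0, 0]}, "finger_gap": 1.0}}

```text
t: 9.22
tcp_pos: [473.4, -322.8, 38.3]
orientation: [0.992, 0.123, 0.0, 0.0]
wrist_force: [-0.2, 0.3, -0.6]
width: 0.997
gripper_force: 0.0
```

>>> {"method": "pendant", "body": {"increments": {"tx":[0, 0, 0, 0, 0, 0, 0, 0], "ty":[0, 0, 0, 0, 0, 0, 0, 0], "tz":[-0.0133, -0.04, -0.08, -0.1333, -0.1867, -0.24, -0.2667, -0.2667], "ax":[0, 0, 0, 0, 0, 0, 0, 0], "ay":[0, 0, 0, 0, 0, 0, 0, 0], "az":[0, 0, 0, 0, 0, 0, 0, 0]}}}

```text
t: 10.22
tcp_pos: [473.9, -323.2, 241.8]
orientation: [0.992, 0.123, 0.002, 0.002]
wrist_force: [-0.7, 0.3, -0.9]
width: 1.0
gripper_force: 0.0
```

```bash
python3 - <<'E'
from h import *
s=cams.snapshot("side");w=cams.snapshot("wrist")
a=cv2.resize(s["pixels"][130:230,340:470],(400,300)); b=cv2.resize(w["pixels"],(400,300))
cv2.imwrite("pics/p.png",np.hstack([a,b])[:,:,::-1])
E
```

```text
(no output)
```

View pics/p.png

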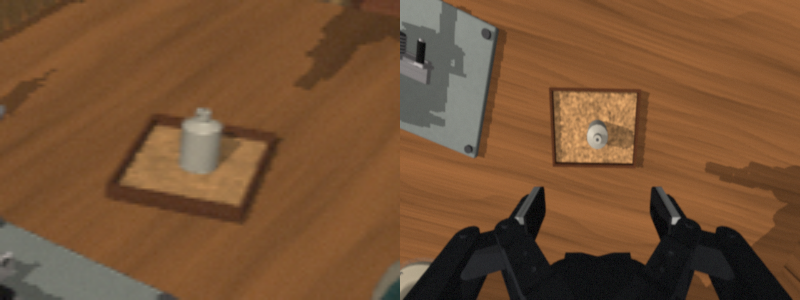

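The bob stands upright on the cork, centred in the tray (wrist crop (597,137)). Next is moving above the grip with the jaws closing along the drive's y.

```bash
python3 n.py 570.7 78.9 242 -1.691
```

```text
shift [ 192.7 -365.5   -3.8] ty [ 0.244 -0.97  -0.   ] tz [-0.  0. -1.]
rz 0.367 q [-0.66  0.19  1.28 -0.    1.66  0.66] t 10.325 F [-0.9 -0.3 -0.1]
```

To row units: -327 mm / 750 = -0.436, -288 mm / 750 = -0.384, 0.33 rad / 3.1416 = 0.105.

>>> {"method": "pendant", "body": {"increments": {"tx":[0.024, 0.0533, 0.0827, 0.1133, 0.144, 0.1733, 0.2027, 0.2293], "ty":[-0.0453, -0.1, -0.1573, -0.2147, -0.272, -0.3293, -0.384, -0.436], "tz":[0, 0, 0, 0, 0, 0, 0, 0], "ax":[0, 0, 0, 0, 0, 0, 0, 0], "ay":[0, 0, 0, 0, 0, 0, 0, 0], "az":[0.0127, 0.0255, 0.0382, 0.0509, 0.0637, 0.0796, 0.0923, 0.105]}, "finger_gap": 0.6}}

```text
t: 11.32
tcp_pos: [559.9, 38.0, 236.7]
orientation: [0.999, -0.042, -0.001, 0.0]
wrist_force: [-0.8, -0.4, -0.2]
width: 0.605
gripper_force: 0.0
```

>>> {"method": "pendant", "body": {"increments": {"tx":[0, 0], "ty":[0, 0], "tz":[0, 0], "ax":[0, 0], "ay":[0, 0], "az":[0, 0]}}}

```text
t: 11.58
tcp_pos: [559.8, 36.0, 237.2]
orientation: [0.999, -0.041, -0.001, 0.0]
wrist_force: [-0.5, -0.1, -0.3]
width: 0.599
gripper_force: 0.0
```

```bash
python3 n.py 570.7 78.9 242 -1.691
```

```text
shift [  7.3 -43.7  -4.8] ty [-0.083 -0.997  0.001] tz [-0.002 -0.    -1.   ]
rz 0.037 q [-0.    0.16  1.32 -0.    1.66  1.65] t 11.575 F [-0.5 -0.1 -0.3]
```

To row units: -44 mm / 750 = -0.0587, -22 mm / 750 = -0.0293, 0.037 rad / 3.1416 = 0.0118.

>>> {"method": "pendant", "body": {"increments": {"tx":[0.0053, 0.0093, 0.0093, 0.0093, 0.0093], "ty":[-0.0293, -0.0587, -0.0587, -0.0587, -0.0587], "tz":[0, 0, 0, 0, 0], "ax":[0, 0, 0, 0, 0], "ay":[0, 0, 0, 0, 0], "az":[0.0064, 0.0118, 0.0118, 0.0118, 0.0118]}}}

```text
t: 12.2
tcp_pos: [570.8, 78.6, 238.3]
orientation: [0.998, -0.061, -0.0, 0.0]
wrist_force: [0.0, 0.2, 0.5]
width: 0.596
gripper_force: 0.0
```

```bash
python3 n.py 570.7 78.9 117 -1.691
python3 - <<'E'
from h import *
o=observe(); s=cams.snapshot("wrist"); T=s["T_tool_cam"]; r=R.from_quat(o["orientation"])
c,n=np.cos(-.1204),np.sin(-.1204); im=s["pixels"][:,:,::-1].copy()
for p in [(12,60,105),(62,60,105),(62,52,105),(62,68,105)]:
    w=np.array([c*p[0]-n*p[1]+518.8,n*p[0]+c*p[1]+24.7,p[2]]); pc=np.linalg.inv(T)@[*r.inv().apply(w-o["tcp_pos"]),1]; u=K(s)@(pc[:3]/pc[2]); print(p,u.round(1),pc[2])
    cv2.circle(im,(int(u[0]),int(u[1])),2,(0,0,255),-1)
cv2.imwrite("pics/g.png",im)
E
```

```text
shift [-1.000e-01 -4.000e-01  1.213e+02] ty [-0.121 -0.993  0.   ] tz [-0. -0. -1.]
rz -0.001 q [ 0.07  0.2   1.27 -0.    1.67  1.76] t 12.2 F [0.  0.2 0.5]
(12, 60, 105) [315.9 230.5   1. ] 271.7926994971066
(62, 60, 105) [315.8 179.    1. ] 257.2995377059439
(62, 52, 105) [324.7 179.    1. ] 257.3025217364309
(62, 68, 105) [306.9 179.1   1. ] 257.29655367545695
```

View pics/g.png

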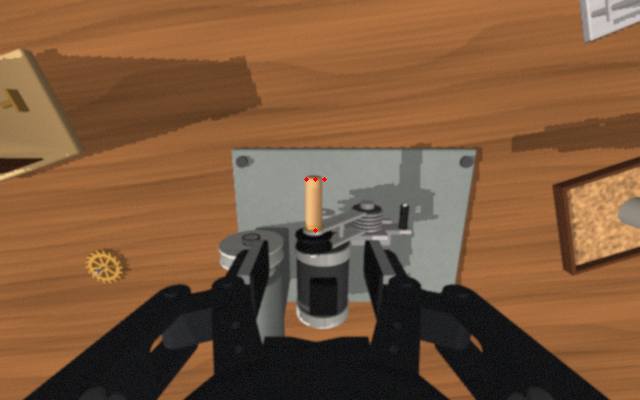

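The wooden grip lies where predicted (tip (314,178), root (315,230)), within 2 px. Descending and closing on it.

To row units: 121 mm / 750 = 0.1613, 110 mm / 750 = 0.1467.

>>> {"method": "pendant", "body": {"increments": {"tx":[0, 0, 0, 0, 0, 0, 0], "ty":[0, 0, 0, 0, 0, 0, 0], "tz":[0.04, 0.08, 0.12, 0.1467, 0.1613, 0.1613, 0.1613], "ax":[0, 0, 0, 0, 0, 0, 0], "ay":[0, 0, 0, 0, 0, 0, 0], "az":[0, 0, 0, 0, 0, 0, 0]}}}

```text
t: 13.12
tcp_pos: [571.4, 79.6, 118.5]
orientation: [0.998, -0.06, 0.001, -0.0]
wrist_force: [-0.5, -0.2, 0.8]
width: 0.6
gripper_force: 0.0
```

>>> {"method": "pendant", "body": {"increments": {"tx":[0, 0, 0, 0, 0, 0, 0], "ty":[0, 0, 0, 0, 0, 0, 0], "tz":[0, 0, 0, 0, 0, 0, 0], "ax":[0, 0, 0, 0, 0, 0, 0], "ay":[0, 0, 0, 0, 0, 0, 0], "az":[0, 0, 0, 0, 0, 0, 0]}, "finger_gap": 0.0}}

```text
t: 14.0
tcp_pos: [571.3, 80.7, 118.2]
orientation: [0.998, -0.06, 0.001, -0.001]
wrist_force: [0.2, 5.8, 2.9]
width: 0.166
gripper_force: 58.5
```

```bash
python3 n.py 570.7 78.9 117 -1.691
```

```text
shift [-0.4  1.9  1.2] ty [-0.119 -0.993 -0.002] tz [ 0.002  0.002 -1.   ]
rz 0.001 q [0.08 0.28 1.42 0.   1.43 1.77] t 14.0 F [0.2 5.8 2.9]
```

Gripped (14 mm opening, 58 N). Now the first half of the arc, in 7.5° steps.

To row units: 82.1 mm / 750 = 0.1095, 71.2 mm / 750 = 0.0949.

>>> {"method": "pendant", "body": {"increments": {"tx":[0, 0, 0, 0, 0, 0, 0, 0], "ty":[0.0112, 0.0235, 0.0368, 0.0508, 0.0653, 0.0801, 0.0949, 0.1095], "tz":[-0.0097, -0.018, -0.0245, -0.0293, -0.0323, -0.0332, -0.0323, -0.0293], "ax":[0, 0, 0, 0, 0, 0, 0, 0], "ay":[0, 0, 0, 0, 0, 0, 0, 0], "az":[0, 0, 0, 0, 0, 0, 0, 0]}}}

```text
t: 15.0
tcp_pos: [561.6, 0.0, 143.0]
orientation: [0.998, -0.059, 0.002, -0.002]
wrist_force: [-7.6, 10.7, 16.7]
width: 0.161
gripper_force: 63.0
```

>>> {"method": "pendant", "body": {"increments": {"tx":[0], "ty":[0], "tz":[0], "ax":[0], "ay":[0], "az":[0]}}}

```text
t: 15.12
tcp_pos: [561.5, -0.5, 142.9]
orientation: [0.998, -0.06, 0.001, -0.002]
wrist_force: [-7.2, 7.8, 18.4]
width: 0.158
gripper_force: 63.1
```

```bash
python3 - <<'E'
from h import *
o=observe(); c,n=np.cos(-.1204),np.sin(-.1204); p=o["tcp_pos"]-[518.8,24.7,0]
q=np.array([c*p[0]+n*p[1],-n*p[0]+c*p[1],p[2]-12]); print("drive grip",q,"r",np.hypot(q[1],q[2]-45),"th",np.degrees(np.arctan2(q[1],q[2]-45)),o["width"])
E
```

```text
drive grip [ 45.41407493 -19.85569489 130.88577199] r 88.15108876601894 th -13.017354104939274 0.1580151719577024
```

There is an 18 N upward push, so the commanded arc runs about 3 mm inside the true one. I'll raise the next stretch by 2.5 mm and check.

To row units: 38.1 mm / 750 = 0.0508, 29.7 mm / 750 = 0.0396.

```bash
cat > d.py <<'E'
from h import *
o=observe(); c,n=np.cos(-.1204),np.sin(-.1204); f=lambda p:np.array([c*p[0]+n*p[1],-n*p[0]+c*p[1],p[2]])
q=f(o["tcp_pos"]-[518.8,24.7,13]); print("drive grip",q.round(1),"r",np.hypot(q[1],q[2]-45).round(1),"th",np.degrees(np.arctan2(q[1],q[2]-45)).round(1),"F drive",f(o["wrist_force"]).round(1),"M",f(o["wrist_torque"]).round(2))
E
```

>>> {"method": "pendant", "body": {"increments": {"tx":[0, 0, 0, 0, 0], "ty":[0.014, 0.0273, 0.0396, 0.0508, 0.0508], "tz":[0.0015, 0.008, 0.0163, 0.026, 0.026], "ax":[0, 0, 0, 0, 0], "ay":[0, 0, 0, 0, 0], "az":[0, 0, 0, 0, 0]}}}

```text
t: 15.75
tcp_pos: [558.1, -39.1, 121.8]
orientation: [0.998, -0.06, 0.003, -0.001]
wrist_force: [2.3, 6.2, 5.9]
width: 0.159
gripper_force: 60.1
```

```bash
python3 d.py
```

```text
drive grip [ 46.7 -58.7 108.8] r 86.7 th -42.6 F drive [1.6 6.4 5.9] M [ 1.19 -0.59 -0.51]
```

Now only the spring load is left. On to the stop.

To row units: 38 mm / 750 = 0.0507, 27.6 mm / 750 = 0.0368.

>>> {"method": "pendant", "body": {"increments": {"tx":[0, 0, 0, 0, 0, 0], "ty":[0.0097, 0.018, 0.0245, 0.028, 0.0293, 0.0293], "tz":[0.0112, 0.0235, 0.0368, 0.048, 0.0507, 0.0507], "ax":[0, 0, 0, 0, 0, 0], "ay":[0, 0, 0, 0, 0, 0], "az":[0, 0, 0, 0, 0, 0]}}}

```text
t: 16.5
tcp_pos: [555.3, -60.6, 83.8]
orientation: [0.998, -0.059, 0.002, -0.001]
wrist_force: [0.8, 7.4, 5.4]
width: 0.158
gripper_force: 60.7
```

```bash
python3 d.py
```

```text
drive grip [ 46.5 -80.3  70.8] r 84.4 th -72.2 F drive [-0.1  7.4  5.4] M [ 1.14 -0.16  0.66]
```

>>> {"method": "pendant", "body": {"increments": {"tx":[0, 0, 0], "ty":[0, 0, 0], "tz":[0.002, 0.004, 0.004], "ax":[0, 0, 0], "ay":[0, 0, 0], "az":[0, 0, 0]}}}

```text
t: 16.88
tcp_pos: [555.4, -60.7, 83.1]
orientation: [0.998, -0.059, 0.002, -0.0]
wrist_force: [-8.0, 7.2, 20.9]
width: 0.162
gripper_force: 62.4
```

```bash
python3 d.py
```

```text
drive grip [ 46.6 -80.4  70.1] r 84.2 th -72.7 F drive [-8.8  6.2 20.9] M [0.9  1.17 0.63]
```

z moved only 0.7 mm for 3 mm commanded while the force rose by 15 N, so it appears to be on the buffer. I'll verify by eye.

To row units: 0.8 mm / 750 = 0.0011.

>>> {"method": "pendant", "body": {"increments": {"tx":[0, 0, 0], "ty":[0, 0, 0], "tz":[0.0011, 0.0011, 0.0011], "ax":[0, 0, 0], "ay":[0, 0, 0], "az":[0, 0, 0]}}}

```text
t: 17.25
tcp_pos: [555.5, -60.7, 83.0]
orientation: [0.998, -0.059, 0.003, -0.0]
wrist_force: [-9.9, 6.7, 25.1]
width: 0.157
gripper_force: 62.9
```

```bash
python3 d.py; python3 - <<'E'
from h import *
w=cams.snapshot("wrist"); s=cams.snapshot("side")
a=cv2.resize(w["pixels"][130:370,160:480],(440,330),interpolation=2); b=cv2.resize(s["pixels"][170:290,250:380],(357,330),interpolation=2)
cv2.imwrite("pics/f.png",np.hstack([a,b])[:,:,::-1])
E
```

```text
drive grip [ 46.7 -80.4  70. ] r 84.2 th -72.7 F drive [-10.6   5.4  25.1] M [1.04 1.57 0.66]
```

View pics/f.png

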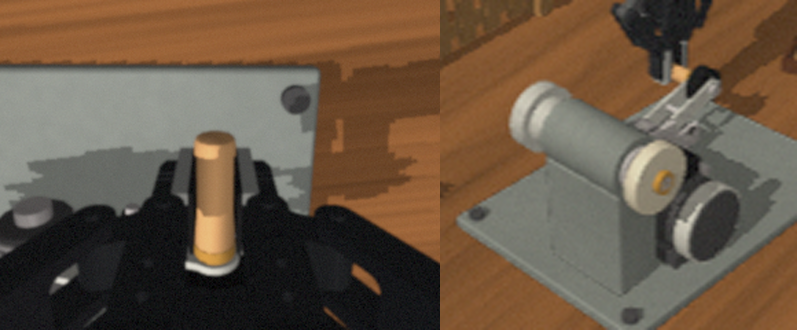

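The grip is held between the pads and the idler sits at side crop (704,80) ≈ full (346,199). I'll check that against the predicted arm angle.

```bash
python3 - <<'E'
from h import *
s=cams.snapshot("side"); c,n=np.cos(-.1204),np.sin(-.1204)
D=lambda p:np.array([c*p[0]-n*p[1]+518.8,n*p[0]+c*p[1]+24.7,p[2]])
for d in (55,60,65,70,75):
    a=np.radians(d); print(d,*[proj(s,D((x,-85*np.sin(a),45+85*np.cos(a)))).round(1) for x in (0,12)])
g=s["pixels"][185:215,325:365].max(2); m=(g<45).astype(np.uint8)
k,l,st,ce=cv2.connectedComponentsWithStats(m)
for i in range(1,k):
    if st[i,4]>8: print(ce[i]+[325,185],st[i]+[325,185,0,0,0])
E
```

```text
55 [[343.7 192.9]] [[340.1 191.3]]
60 [[344.7 194.4]] [[341.1 192.9]]
65 [[345.5 196.2]] [[342.  194.6]]
70 [[346.2 198.1]] [[342.7 196.5]]
75 [[346.7 200.1]] [[343.2 198.5]]
[330.91111111 189.2       ] [325 185  13  14  90]
[344.47619048 198.17460317] [340 194  12  11  63]
```

The idler position fits 72±3°, the arm stopped rigidly, and the force is 25 N against the spring's 8 N, so it is on the stop. Check it is steady, then hand in.

>>> {"method": "pendant", "body": {"increments": {"tx":[0, 0, 0, 0, 0, 0], "ty":[0, 0, 0, 0, 0, 0], "tz":[0, 0, 0, 0, 0, 0], "ax":[0, 0, 0, 0, 0, 0], "ay":[0, 0, 0, 0, 0, 0], "az":[0, 0, 0, 0, 0, 0]}}}

```text
t: 18.15
tcp_pos: [555.5, -60.7, 83.0]
orientation: [0.998, -0.059, 0.003, -0.0]
wrist_force: [-10.3, 6.2, 25.2]
width: 0.153
gripper_force: 62.9
```

```bash
python3 d.py; python3 -c "
from station import manip, cams, observe
print(manip.sign_off())"
```

```text
drive grip [ 46.7 -80.4  70. ] r 84.2 th -72.7 F drive [-10.9   5.   25.2] M [1.   1.56 0.61]
the job is handed in; nothing more can be done
None
```

The bob is standing upright in the tray, and the jockey arm is held by its grip against what the force and the side camera indicate is its stop (camera angle about 72 ± 3°, stop at 75°); handed in at about 18 s, with no verdict returned.

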